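Roll a webbed bracket onto its drilled leg and set it against the squaring fence

TASK

The aluminium bracket is lying on its plain leg with the drilled leg standing up: roll it over its heel onto the drilled leg, lowering it gently rather than letting it fall and keeping the heel down on the bench. Then slide it along the bench, without lifting it, until the back of the plain leg is flush against the steel fence and its end touches the red stop, ready for clamping. Let go of it, and leave the block, the ring and the bottle where they are.

Things in the scene. Friction and masses are not known exactly. Their poses are not given: they have to be found in the camera images.
- bracket: Aluminium L-bracket, 0.2 to 0.5 kg, 70 mm wide along its heel (outer corner edge), legs 8 mm thick. Origin: middle of the heel edge. x along the heel, y along the plain leg (80 mm), z along the drilled leg (95 mm, two dark holes). Start: on the plain leg, z up, y towards the fence, x roughly away from the robot. Rolled a quarter turn about +x: y up, z level, away from the fence; back = plane z 0.
- bracket_web (a point): Grip point on the bracket's triangular web, at y 36, z 36 mm in the bracket's frame. The web is 10 mm thick (x -5 to 5 mm), fills the inside of the L midway along the heel and is open on its slanting edge, which runs from y 72, z 8 to y 8, z 86 mm. Fingers come in over that edge, along the line halving the L, one each side of the web, about 30 mm free on either side. Axes as the bracket's.
- fence: Fixed dark steel fence bar with red end stop, on the robot's left. Origin: on the bench in the inside corner of fence and stop. x along the fence towards the stop, roughly away from the robot; y into the fence; z up. Fence face: plane y 0, x -220 to 20 mm, 50 mm high, 22 mm thick. Stop face: plane x 0; stop 20 mm thick, 34 mm out of the fence face (y -34 to 0), 30 mm high.
- fence_seat (a point): Point on the bench where the middle of the bracket's heel (its origin) ends up when the bracket is flush with the fence and against the stop: fence frame x -35 mm, y 0. The bracket's x axis then lies along the fence's x. Axes as the fence's.
- setup_block: Bystander: steel set-up block with small holes, 76 x 51 x 25 mm, 0.6 kg, lying flat and loose on the bench. Origin: centre of the underside.
- tube_ring: Bystander: loose thin steel ring sawn off a tube, 80 mm across, 18 mm high, lying flat. Origin: centre of the underside.
- bottle: Bystander: loose brown glass bottle, 62 mm across, 190 mm tall, standing. Origin: centre of the underside.
Mind the look-alikes: they are no part of the job. What is meant by the bracket is not pink, and is the smaller of those in its own colour. Of the things shaped like the fence, the steel one is meant.

How it is judged:
On the way, in this order (a step that is already met when the one before it is completed fails the run):
1. the bracket is rolled over onto its drilled leg, that leg flat on the bench (angle between bracket's own y axis and vertical below 0.06 rad and height (world z) of bracket below 0.006 m), for 0.2 s.
2. its back is slid flush against the fence and its end against the stop (all of step 1 and y of bracket in the frame of fence between -0.004 and 0.004 m and x of bracket in the frame of fence between -0.039 and -0.031 m and angle between the x axis of bracket and the x axis of fence, either way round below 0.045 rad), for 0.2 s.
At the end, for the whole second after the job is handed in: The bracket rests on its drilled leg (flat within 3.4 degrees), at rest and released, its back within 4 mm of the fence face and parallel to it within 2.6 degrees, and its end within 4 mm of the stop (angle between bracket's own y axis and vertical below 0.06 rad and y of bracket in the frame of fence between -0.004 and 0.004 m and x of bracket in the frame of fence between -0.039 and -0.031 m and angle between the x axis of bracket and the x axis of fence, either way round below 0.045 rad and height (world z) of bracket below 0.004 m and linear speed of bracket below 0.01 m/s and angular speed of bracket below 0.1 rad/s); the robot touches nothing.
It fails at once if the bracket's heel is lifted more than 20 mm off the bench (height (world z) of bracket above 0.02 m).
It fails at once if the bracket is let fall over (turning faster than 6 rad/s) (angular speed of bracket above 6 rad/s).
It fails at once if the set-up block is moved more than 20 mm (distance of setup_block from where it was at the start of the episode above 0.02 m).
It fails at once if the ring is moved more than 20 mm (distance of tube_ring from where it was at the start of the episode above 0.02 m).
It fails at once if the bottle is moved more than 20 mm (distance of bottle from where it was at the start of the episode above 0.02 m).
It also fails if it takes over 51 s, if anything falls off the work surface, if the arm or the gripper's body presses on something with over 40 N, if the wrist force passes 120 N, or if a joint passes its speed limit or range.

ROBOT

A 6-joint arm with a two-finger parallel gripper is mounted at the origin on the work surface. World frame = base frame: x ahead of the robot, y to its left, z up, the work surface at z = 0. Lengths are in m, angles in rad, forces in N, time in s.
With the tool pointing down it reaches from about 0.35 to 0.975 m from the base axis. Payload 4.9 kg.
Tool frame: the origin (TCP) lies at the very end of the fingers, on their centre line; the grasp point (between the pads) lies ctrl.grip_point_offset behind it (ctrl.grip_point_offset is the distance from the TCP to the grasp point, in m); z points along the fingers, y is the direction in which the jaws open and shut (so a half turn about z gives the same grasp; the last joint's range is limited). The gripper opens to 85 mm and grips with 20 to 120 N. Pads are 22 mm wide; open, the fingers measure 114 mm over their backs; the gripper's body (76 mm by 85 mm) begins 54 mm behind the grasp point. The pads swing forward as they close: fully open they stand 13 mm farther back than shut.
Start: joints at [-1.447, 0.053, 1.613, -0, 1.476, -0.119], TCP at [0.15, -0.607, 0.231] pointing down, gripper open.
Joint ranges: [-3.01, 3.01], [-1.01, 2.22], [0.06, 2.58], [-1.02, 4.17], [0.09, 2.62], [-3.14, 3.14]. Speed limits (rad/s): [2.57, 2.57, 3.14, 3.14, 3.14, 3.14].

INTERFACE

Orientations are given as a rotation vector (axis times angle).
In Python, from station import ctrl gives the robot as it stands. The module is installed in compiled form; this text tells all that it offers.
- The arm moves only by the shell command python3 -m creep 'ROWS' [FORCE]. ROWS is JSON, a list of rows, each a list of 5 numbers: the closure in counts, from 0 (fully open) to 255 (shut), then the shift along the tool's x, y, z in mm, then the turn about the tool's z in rad. A call has 1 to 12 rows; each row is the pose to reach, as a shift and turn from the pose commanded when the call began, along the tool's axes at that moment; what a row does not reach only later rows make up. A row lasts 1/12 s, in which the tool goes at most 41.7 mm and 7.16 degrees, less where a joint would pass 70% of its speed; a pose out of reach is approached as far as the arm can. A call with a gripper value outside its range is refused whole. The fingers move at their own pace and stop on an object; FORCE is the grip in N (left out, the last holds). Time passes only in rows, so rows that repeat a pose let the fingers close. It gives the time, the measured TCP pose, the force and the opening at its end, in the units of the state.
- ctrl.get_obs(): the state, without advancing time (a new reading comes with each control period).
- ctrl.get_image(name): name is "scene" or "top" or "wrist"; returns the picture (420x560x3 uint8, red, green, blue); there is no depth.
- ctrl.calibration(name): a dict with "fx", "fy", "cx", "cy" (pixels), "R" (3x3) and "t" (3): a world point X has camera coordinates R X + t. Camera axes: x right, y down, z forward; pixel columns grow to the right and rows downward; lengths in m; the calibration is good to about 2 mm. A picture is of the moment at which its call begins: read the wrist's pose just before it. calibration takes no time and is no camera call; for the wrist camera it gives the pose at the moment of the call.
- ctrl.finish_job(): hands the job in, once; it reports no verdict.
Trained networks look in the newest picture that a camera, given by its name, has taken for a name from the list of things; names that differ only in an ending like _2 or _b are one class to them, and where a whole thing is asked for, a point or a joint stands for the part that bears it (a point fixed in the world has none). Each returns a list of dicts, best first, with "conf" (0 to 1); they miss things now and then, are a little off and sometimes report something else, mostly with a low value. They report only what shows in the picture. A call takes as long as a camera call. They do not tell look-alikes from the thing itself.
- ctrl.boxes_of(camera, label): "rect" ([left, top, width, height] in pixels, round what is visible of it).
- ctrl.outline_of(camera, label): "mask" (420x560 bool, what is visible of it) and "rect" ([left, top, width, height] in pixels, round what is visible of it).
The state is a dict: "t": time; "q": joint angles; "dq": joint speeds; "effort": joint torques, N m; "tool_pos": TCP position; "tool_rot": TCP orientation; "contact_force": force on the tool from outside, world axes, zero at the start; "wrist_torque": the same for the moment, N m; "opening": finger opening in m.
Only numpy, scipy, OpenCV 4.12 (cv2) and the standard library are available. Lean on these libraries where they do the work, as an engineer would, in place of code of your own. Each camera call takes 0.05 s, during which the arm holds its last target. There are 200 camera calls.

## Working session

There is one attempt and no reset: what is moved stays moved. The work goes in short steps, Python scripts to look and compute and a shell command to move; the robot and the scene stay as the last step left them, time stands still between calls to the robot, and variables do not carry over. Pictures are saved under pics/ and viewed, about 8 in all and at most 12, crops included, and the job is handed in when it is done.

```bash
mkdir -p pics; cat > h.py <<'E'
import numpy as np, cv2
from station import ctrl
def snap(cam,name,crop=None,scale=1):
    im=ctrl.get_image(cam)[:,:,::-1]
    if crop: l,t,w,h=crop; im=im[t:t+h,l:l+w]
    if scale!=1: im=cv2.resize(im,None,fx=scale,fy=scale,interpolation=cv2.INTER_CUBIC)
    cv2.imwrite('pics/'+name,im)
def proj(c,X):
    X=np.atleast_2d(X)@np.array(c["R"]).T+np.array(c["t"])
    return np.c_[c["fx"]*X[:,0]/X[:,2]+c["cx"],c["fy"]*X[:,1]/X[:,2]+c["cy"]]
def unproj(c,uv,z):
    R=np.array(c["R"]);o=-R.T@np.array(c["t"])
    uv=np.atleast_2d(uv).astype(float)
    d=np.c_[(uv[:,0]-c["cx"])/c["fx"],(uv[:,1]-c["cy"])/c["fy"],np.ones(len(uv))]@R
    return o+d*((z-o[2])/d[:,2])[:,None]
E
python3 - <<'E'
from h import *
print(ctrl.grip_point_offset,ctrl.get_obs())
snap("top","top0.png"); 
for n in ["bracket","fence","setup_block","tube_ring","bottle"]: print("top",n,[(round(b["conf"],2),b["rect"]) for b in ctrl.boxes_of("top",n)])
snap("scene","scene0.png")
for n in ["bracket","fence"]: print("scene",n,[(round(b["conf"],2),b["rect"]) for b in ctrl.boxes_of("scene",n)])
for c in ("top","scene"):print({k:np.round(v,3).tolist() for k,v in ctrl.calibration(c).items()})
a=cv2.imread('pics/top0.png');b=cv2.imread('pics/scene0.png')
cv2.imwrite('pics/both0.png',cv2.resize(np.vstack([a,b]),None,fx=.71,fy=.71))
E
```

```text
0.0187 {'t': 0.0, 'q': array([-1.44695442e+00,  5.33312354e-02,  1.61432065e+00, -1.28786962e-05,
        1.47602561e+00, -1.18995157e-01]), 'dq': array([-0.00214308, -0.00017999,  0.00032546, -0.00024509, -0.00043635,
       -0.00068176]), 'effort': array([-1.03990922e-03, -3.93674505e+01, -3.70182145e+01, -2.02538636e-04,
        7.09277650e-03, -3.93744642e-06]), 'tool_pos': array([ 0.15020587, -0.60602087,  0.230063  ]), 'tool_rot': array([-3.11639400e+00, -3.80260417e-01,  2.80545565e-05]), 'contact_force': array([-0.57811184,  1.33316658,  0.19711014]), 'wrist_torque': array([-0.02992154,  0.0177947 ,  0.01044216]), 'opening': 0.08556955559925818}
top bracket [(0.92, [261.0, 201.9, 31.8, 34.6]), (0.89, [297.2, 256.2, 56.3, 54.1]), (0.56, [349.3, 193.1, 38.1, 39.1]), (0.54, [134.7, 161.6, 32.3, 103.0])]
top fence [(0.96, [136.0, 162.2, 29.3, 100.6]), (0.64, [399.5, 155.9, 40.7, 29.9]), (0.57, [127.2, 286.5, 27.5, 101.0])]
top setup_block [(0.62, [307.5, 110.0, 33.2, 37.6])]
top tube_ring [(0.82, [241.4, 122.4, 29.6, 28.7])]
top bottle [(0.88, [399.8, 154.1, 43.0, 30.8])]
scene bracket [(0.87, [219.8, 134.0, 52.0, 70.9]), (0.82, [162.4, 185.0, 44.9, 45.7])]
scene fence [(0.97, [411.3, 144.8, 30.2, 65.8]), (0.67, [261.3, 284.1, 38.1, 35.7]), (0.66, [398.8, 210.0, 29.6, 92.9]), (0.48, [257.4, 188.8, 41.1, 53.2])]
{'fx': 478.351, 'fy': 478.351, 'cx': 271.355, 'cy': 217.002, 'R': [[0.006, -1.0, -0.022], [-0.999, -0.005, -0.041], [0.041, 0.022, -0.999]], 't': [-0.058, 0.527, 1.163]}
{'fx': 475.441, 'fy': 475.441, 'cx': 280.652, 'cy': 213.771, 'R': [[-0.228, 0.973, 0.023], [0.593, 0.157, -0.79], [-0.772, -0.166, -0.613]], 't': [0.178, -0.26, 1.489]}
```

View pics/top0.png

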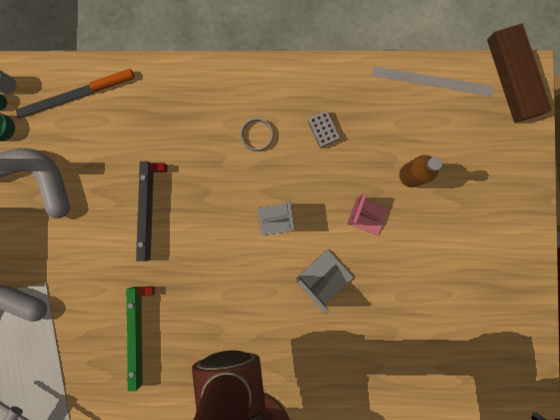

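View pics/scene0.png

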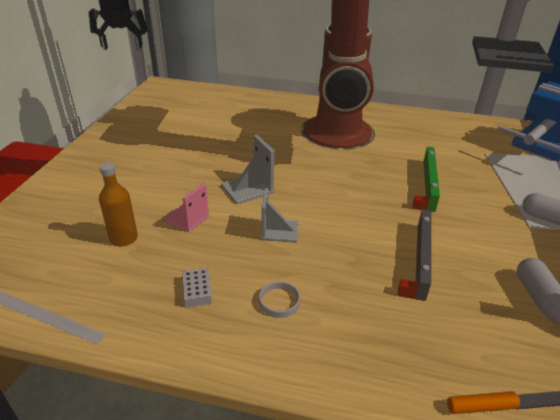

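Candidates for the bracket in the top view: small grey (276,219), large grey (326,281) and pink (369,214). I choose the small grey one. For the fence: dark steel (146,212) and green (134,340), so the dark steel one. I'll check that choice in a close crop and compute rough poses.

```bash
python3 - <<'E'
from h import *
c=ctrl.calibration("top")
im=cv2.imread('pics/top0.png')
a=cv2.resize(im[190:250,245:325],None,fx=7,fy=7,interpolation=cv2.INTER_CUBIC)
b=cv2.resize(im[150:270,125:180],None,fx=3.5,fy=3.5,interpolation=cv2.INTER_CUBIC)
cv2.imwrite('pics/crop1.png',np.hstack([a,cv2.copyMakeBorder(b,0,0,0,0,0)]))
print(np.round(unproj(c,[[151,172],[149,262],[137,260]],0.05),3), "ring,block",np.round(unproj(c,[[257,136],[324,129]],0.01),3))
print(np.round(unproj(c,[[290,203],[294,234]],0.095),3),np.round(unproj(c,[[260,207],[263,236]],0.008),3))
from scipy.spatial.transform import Rotation as R
print(R.from_rotvec(ctrl.get_obs()["tool_rot"]).as_matrix().round(3))
w=ctrl.calibration("wrist");print({k:np.round(v,3).tolist() for k,v in w.items()})
E
```

```text
[[0.631 0.233 0.05 ]
 [0.417 0.234 0.05 ]
 [0.421 0.263 0.05 ]] ring,block [[ 0.727 -0.018  0.01 ]
 [ 0.745 -0.183  0.01 ]]
[[ 0.556 -0.099  0.095]
 [ 0.485 -0.108  0.095]] [[ 0.552 -0.026  0.008]
 [ 0.48  -0.034  0.008]]
[[ 0.971  0.24  -0.   ]
 [ 0.24  -0.971  0.   ]
 [ 0.    -0.    -1.   ]]
{'fx': 334.915, 'fy': 334.915, 'cx': 279.752, 'cy': 213.064, 'R': [[0.239, -0.971, 0.0], [-0.923, -0.227, 0.312], [-0.303, -0.075, -0.95]], 't': [-0.625, -0.038, 0.38]}
```

View pics/crop1.png

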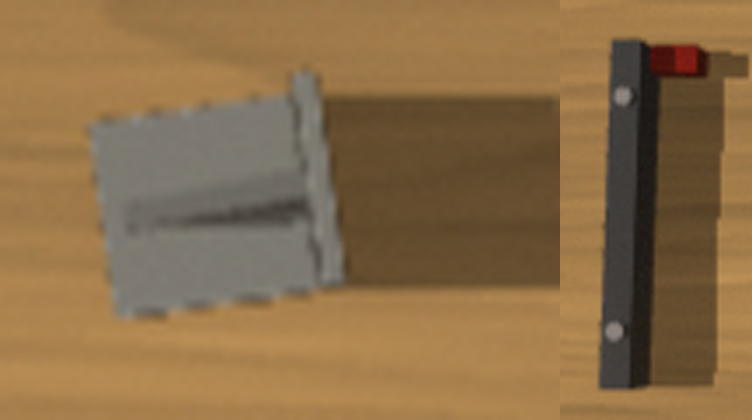

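The crop shows the small grey bracket, with its plain leg pointing left towards the fence and the drilled leg's back at x≈290–294 px, yawed about 7°. Next I move to a spot between it and the fence, so the wrist camera can see both.

```bash
python3 -m creep '[[0,540,-600,0,-1.45],[0,540,-600,0,-1.45],[0,540,-600,0,-1.45],[0,540,-600,0,-1.45],[0,540,-600,0,-1.45],[0,540,-600,0,-1.45],[0,540,-600,0,-1.45],[0,540,-600,0,-1.45],[0,540,-600,0,-1.45],[0,540,-600,0,-1.45],[0,540,-600,0,-1.45],[0,540,-600,0,-1.45]]'
```

```text
t: 1.45
tool_pos: [0.3861, -0.1636, 0.2318]
tool_rot: [2.075, 2.357, 0.0]
contact_force: [1.6, -0.4, -0.9]
opening: 0.0859
```

```bash
python3 -m creep '[[0,250,178,0,0],[0,250,178,0,0],[0,250,178,0,0],[0,250,178,0,0],[0,250,178,0,0],[0,250,178,0,0],[0,250,178,0,0],[0,250,178,0,0],[0,250,178,0,0],[0,250,178,0,0],[0,250,178,0,0],[0,250,178,0,0]]'
python3 - <<'E'
from h import *
o=ctrl.get_obs(); c=ctrl.calibration("wrist"); snap("wrist","w1.png")
print(o["tool_pos"],np.abs(o["dq"]).max())
import pickle; pickle.dump(c,open('w1.pkl','wb'))
E
```

```text
t: 2.45
tool_pos: [0.5315, 0.103, 0.2314]
tool_rot: [2.084, 2.351, -0.0]
contact_force: [0.5, -0.1, -0.5]
opening: 0.0855
[0.53146568 0.10297503 0.23138646] 0.004264475058160836
```

View pics/w1.png

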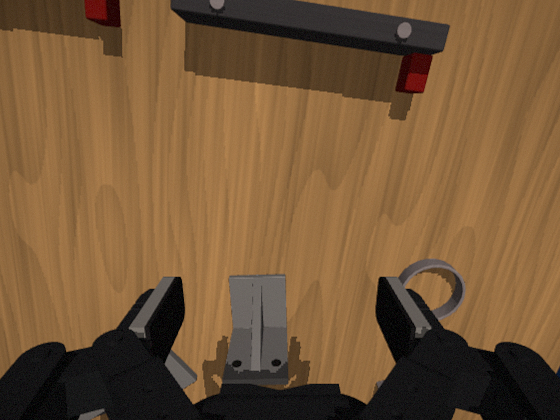

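The wrist picture shows the steel fence at the top (172–448, 0–52), with its red stop at (414,73). The bracket is at (258,325), in line with the tool, and the ring is at (432,290). I'll enlarge the fence ends and the bracket.

```bash
python3 - <<'E'
import cv2,numpy as np
im=cv2.imread('pics/w1.png')
z=lambda l,t,w,h,s:cv2.resize(im[t:t+h,l:l+w],None,fx=s,fy=s,interpolation=cv2.INTER_CUBIC)
a=np.vstack([z(160,0,80,50,5),z(380,20,80,80,5)[:350]])[:600]
b=z(215,265,80,125,4.8)
cv2.imwrite('pics/crop2.png',np.hstack([a,b[:600]]))
print(a.shape,b.shape)
E
```

```text
(600, 400, 3) (600, 384, 3)
```

View pics/crop2.png

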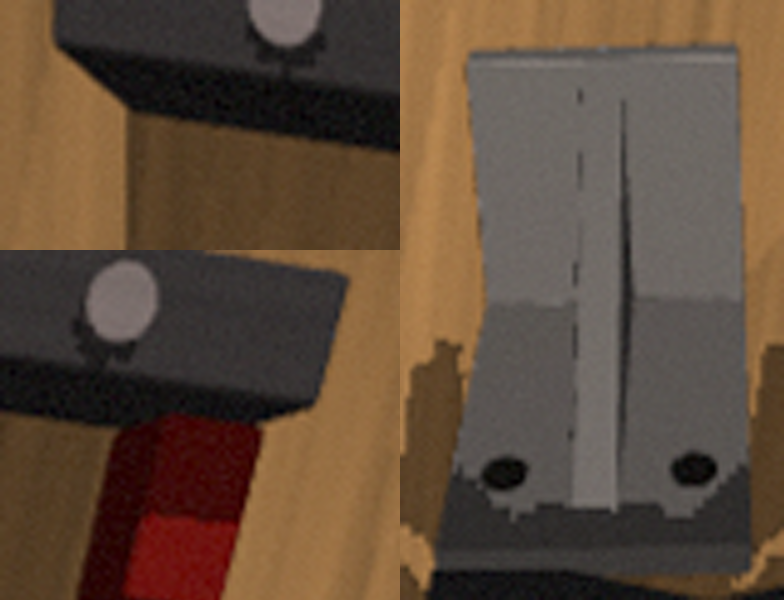

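```bash
python3 - <<'E'
from h import *
import pickle
from scipy.optimize import least_squares
c=pickle.load(open('w1.pkl','rb'))
def fit(P,uv,x0):
    P=np.array(P,float)/1000;uv=np.array(uv)
    def W(s): 
        k,q=np.cos(s[2]),np.sin(s[2]); return np.c_[s[0]+k*P[:,0]-q*P[:,1],s[1]+q*P[:,0]+k*P[:,1],P[:,2]]
    r=least_squares(lambda s:(proj(c,W(s))-uv).ravel(),x0,loss='soft_l1')
    print(r.x.round(4),(proj(c,W(r.x))-uv).round(1).tolist()); return r.x
F=fit([[-220,0,0],[-220,0,50],[20,0,50],[0,0,0],[20,22,50]],[[186,22],[171,9],[443.4,51],[402.4,55.6],[449.6,25]],[.62,.23,0])
B=fit([[-35,80,0],[35,80,0],[-35,80,8],[35,80,8],[-35,8,95],[35,8,95],[-35,8,8],[35,8,8],[35,0,95]],
 [[229.2,276.5],[285.4,274.6],[229.6,279],[285.6,277.5],[223.3,379.2],[287.9,378.5],[232.7,328.1],[286.3,327.5],[287.9,384.2]],[.526,-.109,.12])
from scipy.spatial.transform import Rotation as R
o=ctrl.get_obs();M=R.from_rotvec(o["tool_rot"]).as_matrix();print(M.round(3).tolist())
n=np.array([-np.sin(B[2]),np.cos(B[2])])
for gy,gz in((38,44),):
    g=np.r_[B[:2]+n*gy/1000,gz/1000-ctrl.grip_point_offset]
    print("target tcp",g.round(4),"tool shift",(1000*M.T@(g-o["tool_pos"])).round(1),"yaw tool y",np.arctan2(M[1,1],M[0,1]))
E
```

```text
[ 0.6414  0.2424 -0.0195] [[-1.0, 0.2], [-1.9, -0.2], [1.0, 1.1], [-0.1, 0.5], [2.3, -0.9]]
[ 0.5313 -0.1019  0.1437] [[0.2, -1.2], [0.1, -0.5], [-1.1, -0.5], [0.0, -0.3], [-1.7, 1.9], [0.5, 1.3], [-0.1, -0.1], [0.4, -0.7], [0.7, 1.6]]
[[-0.12, 0.993, 0.0], [0.993, 0.12, -0.0], [-0.0, 0.0, -1.0]]
target tcp [ 0.5259 -0.0643  0.0253] tool shift [-165.3  -25.6  206.1] yaw tool y 0.11999514425137361
```

```bash
python3 -m creep '[[0,-80,-13,0,-0.024],[0,-165,-26,0,-0.024],[0,-165,-26,0,-0.024],[0,-165,-26,0,-0.024],[0,-165,-26,0,-0.024],[0,-165,-26,60,-0.024],[0,-165,-26,120,-0.024],[0,-165,-26,160,-0.024],[0,-165,-26,190,-0.024],[0,-165,-26,206,-0.024],[0,-165,-26,206,-0.024],[0,-165,-26,206,-0.024]]' 20
python3 - <<'E'
from h import *
snap("wrist","w2.png")
o=ctrl.get_obs();print(o["tool_pos"],o["contact_force"])
E
```

```text
t: 3.5
tool_pos: [0.5236, -0.0625, 0.0233]
tool_rot: [-2.052, -2.372, 0.004]
contact_force: [0.7, 1.2, 0.3]
opening: 0.0849
[ 0.52636447 -0.06311151  0.02630713] [ 0.64298557 -0.28094024  0.35941291]
```

View pics/w2.png

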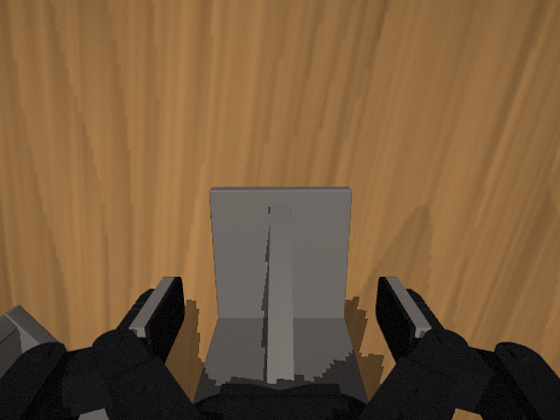

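The web (x≈281 px) lies midway between the pads (172 and 390), square to the jaws. I close at 20 N.

```bash
python3 -m creep '[[255,0,0,0,0],[255,0,0,0,0],[255,0,0,0,0],[255,0,0,0,0],[255,0,0,0,0],[255,0,0,0,0],[255,0,0,0,0],[255,0,0,0,0],[255,0,0,0,0],[255,0,0,0,0]]' 20
```

```text
t: 4.38
tool_pos: [0.5259, -0.0627, 0.0258]
tool_rot: [-2.053, -2.377, 0.001]
contact_force: [-4.6, 0.8, 6.8]
opening: 0.0095
```

```bash
python3 -m creep '[[255,-4,0,-3,0],[255,-8,0,-6,0],[255,-13,0,-8,0],[255,-18,0,-11,0],[255,-23,0,-12,0],[255,-27,0,-13.5,0],[255,-27,0,-13.5,0],[255,-27,0,-13.5,0]]' 20
python3 - <<'E'
from h import *
snap("scene","s3.png",(140,110,200,150),3)
o=ctrl.get_obs();print(o["tool_pos"],o["contact_force"],o["wrist_torque"])
E
```

```text
t: 5.05
tool_pos: [0.5301, -0.0896, 0.0388]
tool_rot: [-2.054, -2.377, -0.0]
contact_force: [-0.7, -0.1, -5.2]
opening: 0.0096
[ 0.5299119  -0.08939997  0.03867572] [-1.28135665 -0.64809864 -4.93249735] [ 0.10087797  0.02636562 -0.01201293]
```

View pics/s3.png

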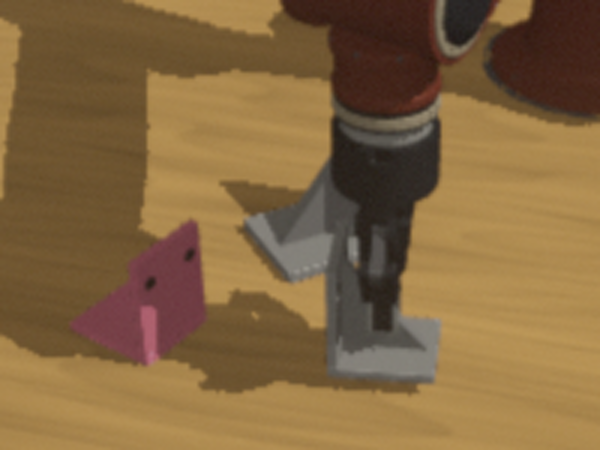

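The bracket did not pivot in the pads. It came up level, about 13 mm (limit 20), because the pad torsion holds. I set it back down and slide it a little towards the fence for room. Then I'll tip it by pushing high on the drilled leg's inside with the jaws loosely straddling the web, and clamp once it has tilted.

```bash
python3 -m creep '[[255,0,0,5,0],[255,0,0,10,0],[255,0,0,13,0],[255,0,0,13,0],[255,10,0,13,0],[255,25,0,13,0],[255,40,0,13,0],[255,55,0,13,0]]' 20
python3 -m creep '[[255,5,0,0,0],[255,5,0,0,0],[255,5,0,0,0],[215,5,0,0,0],[215,5,0,0,0],[215,5,0,0,0]]' 20
```

```text
t: 5.77
tool_pos: [0.5221, -0.0341, 0.0258]
tool_rot: [2.053, 2.377, 0.0]
contact_force: [-0.6, -2.0, -2.5]
opening: 0.0099
t: 6.27
tool_pos: [0.522, -0.0307, 0.0263]
tool_rot: [2.054, 2.376, 0.001]
contact_force: [-0.9, 0.4, -0.0]
opening: 0.0132
```

```bash
python3 -m creep '[[215,0,0,-25,0],[215,-8,0,-49,0],[215,-17,0,-49,0],[215,-20,0,-49,0],[215,-24,0,-49,0],[215,-28,0,-49,0],[215,-32,0,-49,0],[215,-36,0,-49,0],[215,-40,0,-49,0],[215,-43,0,-49,0],[215,-43,0,-49,0],[215,-43,0,-49,0]]' 20
python3 - <<'E'
from h import *
snap("scene","s4.png",(160,110,200,150),3)
o=ctrl.get_obs();print(o["tool_pos"],o["contact_force"],o["wrist_torque"])
E
```

```text
t: 7.27
tool_pos: [0.5272, -0.0727, 0.0743]
tool_rot: [-2.054, -2.376, 0.0]
contact_force: [0.8, 0.1, 0.7]
opening: 0.0133
[ 0.52691478 -0.07248074  0.07400108] [-0.15534494  0.30447036 -0.27552983] [ 0.1323561  -0.00322463  0.07595811]
```

View pics/s4.png

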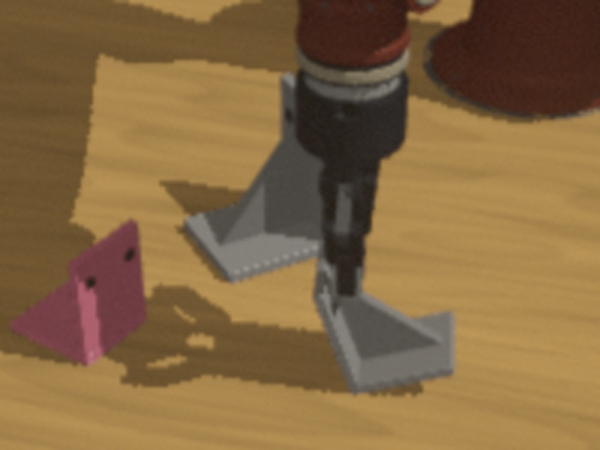

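The bracket is tipping on its heel (heel corner near (355,388) in the crop), leaning against the fingertips at roughly 17–20°. I go on to about 31°, follow the leg face down with the fingers, then clamp the web.

```bash
python3 -m creep '[[215,-4,0,0,0],[215,-7,0,0,0],[215,-10,0,0,0],[215,-13,0,0,0],[215,-16,0,0,0],[215,-19,0,0,0],[215,-21,0,0,0],[215,-22,0,0,0],[215,-22,0,0,0],[215,-22,0,0,0]]' 20
python3 -m creep '[[215,3,0,5,0],[215,6,0,10,0],[215,9,0,15,0],[215,12.5,0,20,0],[215,16,0,25,0],[215,19,0,30,0],[215,19,0,30,0],[255,19,0,30,0],[255,19,0,30,0],[255,19,0,30,0],[255,19,0,30,0],[255,19,0,30,0]]' 20
python3 - <<'E'
from h import *
snap("scene","s5.png",(160,110,200,150),3)
o=ctrl.get_obs();print(o["tool_pos"],o["contact_force"],o["wrist_torque"])
E
```

```text
t: 8.15
tool_pos: [0.5308, -0.0943, 0.0749]
tool_rot: [2.053, 2.377, 0.0]
contact_force: [0.2, 0.8, -0.8]
opening: 0.0134
t: 9.15
tool_pos: [0.5277, -0.0756, 0.0445]
tool_rot: [-2.053, -2.377, 0.0]
contact_force: [-0.6, 0.4, -4.1]
opening: 0.0097
[ 0.52778322 -0.07555792  0.04459545] [ 0.58223872  0.35742884 -4.58480264] [ 0.01959214 -0.05967119 -0.00895798]
```

View pics/s5.png

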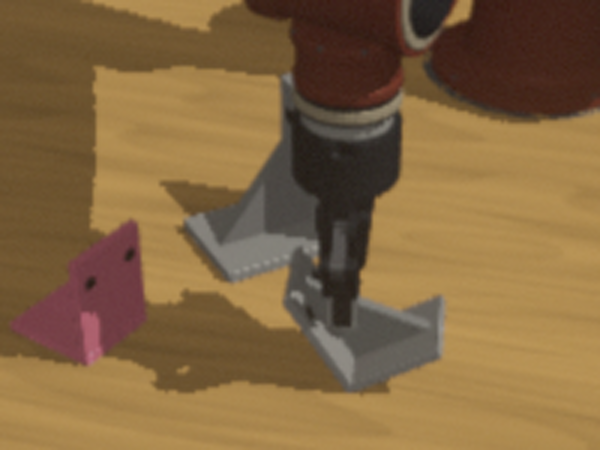

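The bracket stands tilted about 30° on its heel, with the web clamped. I now lower it along the arc in stages, keeping a slight downward bias so the heel stays on the bench.

```bash
python3 -m creep '[[255,-5,0,2,0],[255,-10,0,3,0],[255,-15,0,5,0],[255,-20,0,7,0],[255,-25,0,9.5,0],[255,-29,0,12,0],[255,-29,0,12,0]]' 20
python3 - <<'E'
from h import *
snap("scene","s6.png",(160,110,200,150),3)
o=ctrl.get_obs();print(o["tool_pos"],o["contact_force"],o["wrist_torque"])
E
```

```text
t: 9.78
tool_pos: [0.5332, -0.1047, 0.0338]
tool_rot: [2.054, 2.376, 0.003]
contact_force: [-0.6, 2.5, 3.0]
opening: 0.0094
[ 0.5331764  -0.10464394  0.0338126 ] [-1.2926329   2.60835132  3.72713939] [0.6447194  0.18227732 0.00101362]
```

View pics/s6.png

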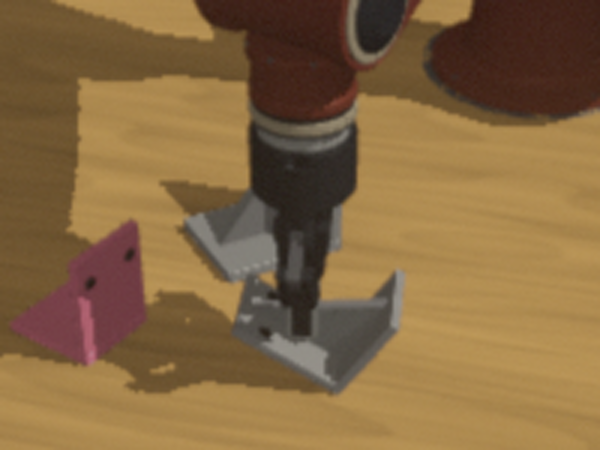

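Rolled further, to roughly 55–60°; the heel is on the bench near (338,393) and the contact force is small. I continue down.

```bash
python3 -m creep '[[255,-4,0,3,0],[255,-8,0,7,0],[255,-11,0,11,0],[255,-14,0,15,0],[255,-17,0,18.5,0],[255,-19,0,21,0],[255,-19,0,21,0],[255,-19,0,21,0]]' 20
python3 - <<'E'
from h import *
snap("scene","s7.png",(160,110,200,150),3)
c=ctrl.calibration("scene")
o=ctrl.get_obs();print(o["tool_pos"],o["contact_force"],o["wrist_torque"])
# level-ness: outline of bracket near expected place
for d in ctrl.outline_of("scene","bracket"): print(round(d["conf"],2),d["rect"])
B=np.array([.5262,-.0705]);yaw=.144;
# predicted pixels if fully rolled with heel shifted by dy along n
n=np.array([-np.sin(yaw),np.cos(yaw)]);x=np.array([np.cos(yaw),np.sin(yaw)])
for dy in (0,-.01):
  H=B+n*dy
  P=[np.r_[H+x*sx,z] for z in(0,.08) for sx in(.035,-.035)]+[np.r_[H-n*.095+x*sx,0] for sx in(.035,-.035)]
  print(dy,(proj(c,np.array(P))).round(0).tolist())
E
```

```text
t: 10.5
tool_pos: [0.5361, -0.1244, 0.0126]
tool_rot: [2.051, 2.375, -0.001]
contact_force: [1.1, -4.0, 1.1]
opening: 0.0095
[ 0.5359802  -0.12414244  0.01249497] [ 1.84178761 -3.74827633  2.39281767] [-0.53773461 -0.21538653 -0.0141742 ]
0.93 [221.8, 151.8, 50.8, 50.8]
0.83 [229.4, 190.7, 46.6, 52.5]
0.65 [162.9, 182.4, 48.3, 47.0]
0 [[275.0, 242.0], [277.0, 222.0], [275.0, 213.0], [278.0, 195.0], [233.0, 239.0], [237.0, 219.0]]
-0.01 [[270.0, 241.0], [273.0, 222.0], [270.0, 213.0], [274.0, 194.0], [228.0, 238.0], [233.0, 219.0]]
```

View pics/s7.png

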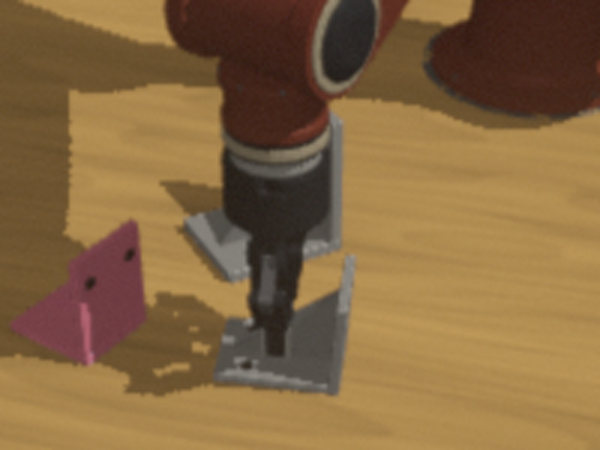

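It is almost down: the plain leg still leans about 8°, and no part of the heel is lifted. I lower a few millimetres more.

```bash
python3 -m creep '[[255,-0.5,0,1,0],[255,-1,0,2,0],[255,-1,0,3,0],[255,-1,0,4,0],[255,-1,0,4,0],[255,-1,0,4,0]]' 20
python3 - <<'E'
from h import *
o=ctrl.get_obs();print(o["tool_pos"],o["contact_force"],o["wrist_torque"])
snap("scene","s8.png",(160,110,200,150),3)
for d in ctrl.outline_of("scene","bracket"): print(round(d["conf"],2),d["rect"])
E
```

```text
t: 11.1
tool_pos: [0.5362, -0.1254, 0.0093]
tool_rot: [2.051, 2.375, -0.001]
contact_force: [0.2, -6.8, 7.0]
opening: 0.0092
[ 0.53622951 -0.12536505  0.00928938] [ 0.24315962 -6.77860617  6.96775649] [-0.7188212   0.12158945 -0.02509539]
0.97 [224.4, 148.1, 49.5, 53.8]
0.74 [228.9, 196.0, 49.8, 45.1]
0.57 [165.6, 183.3, 43.0, 48.2]
```

```bash
cat > tilt.py <<'E'
from h import *
# print right boundary of the bracket mask in the scene picture
def tilt():
    o=ctrl.get_obs();print(o["tool_pos"].round(4),o["contact_force"].round(1),o["wrist_torque"].round(2))
    im=ctrl.get_image("scene")
    ds=[d for d in ctrl.outline_of("scene","bracket") if d["rect"][1]+d["rect"][3]>215 and d["rect"][0]>215]
    m=max(ds,key=lambda d:d["rect"][1])["mask"]
    print([(r,int(np.where(m[r])[0].max()),int(np.where(m[r])[0].min())) for r in range(190,246,4) if m[r].any()])
    return im,m
if __name__=="__main__": tilt()
E
python3 -m creep '[[255,0,0,1,0],[255,0,0,2,0],[255,0,0,2,0],[255,0,0,2,0]]' 20
python3 tilt.py
```

```text
t: 11.53
tool_pos: [0.5362, -0.1255, 0.0089]
tool_rot: [2.051, 2.376, -0.003]
contact_force: [-5.2, -4.2, 17.9]
opening: 0.0098
[ 0.5362 -0.1255  0.0089] [-5.2 -4.2 17.9] [-0.55  1.02  0.04]
[(198, 275, 272), (202, 275, 271), (206, 276, 268), (210, 276, 261), (214, 276, 257), (218, 275, 236), (222, 275, 234), (226, 274, 233), (230, 274, 233), (234, 273, 232), (238, 273, 233)]
```

```bash
python3 -m creep '[[235,0,0,-1,0],[215,0,0,-2,0],[210,0,0,-2,0],[210,0,0,-2,0],[210,5,0,-8,0],[210,10,0,-13,0],[210,14,0,-13,0],[210,14,0,-13,0]]' 20
python3 - <<'E'
from tilt import *
im,m=tilt()
o=ctrl.get_obs();c=ctrl.calibration("wrist");import pickle;pickle.dump(c,open('w9.pkl','wb'))
w=ctrl.get_image("wrist")
a=cv2.resize(im[110:260,160:310],(420,420),interpolation=cv2.INTER_CUBIC)[:,:,::-1]
b=w[:,90:470,::-1]
cv2.imwrite('pics/c9.png',np.hstack([a,b]))
E
```

```text
t: 12.3
tool_pos: [0.5325, -0.1088, 0.0185]
tool_rot: [-2.051, -2.378, -0.0]
contact_force: [0.0, 1.0, -0.1]
opening: 0.0151
[ 0.5325 -0.1088  0.0185] [ 0.   1.  -0.1] [-0.01  0.01 -0.02]
[(198, 275, 272), (202, 275, 272), (206, 275, 269), (210, 276, 264), (214, 275, 265), (218, 275, 236), (222, 275, 234), (226, 274, 233), (230, 273, 232), (234, 273, 231), (238, 272, 232)]
```

View pics/c9.png

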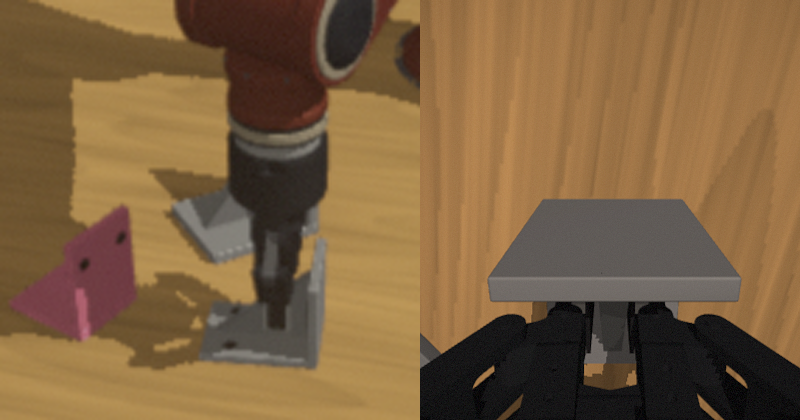

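The left half shows the bracket flat on its drilled leg, plain leg upright. The right half (wrist) shows its back, with the heel edge at wrist pixels (211,200)–(353,200) and the top back edge at (159,277)–(410,277), parallel to the tool. Now I compute the slide.

```bash
python3 - <<'E'
from h import *
import pickle
from scipy.spatial.transform import Rotation as R
c=pickle.load(open('w9.pkl','rb'))
h=unproj(c,[[211.5,199.5],[353,199.5]],0);t=unproj(c,[[159,277],[410,277]],.08)
print(h.round(4),t.round(4),[np.linalg.norm(a[1]-a[0]).round(4) for a in(h,t)])
o=ctrl.get_obs();M=R.from_rotvec(o["tool_rot"]).as_matrix()
F=np.array([.6414,.2424]);fy=-.0195
yt=np.arctan2(M[1,1],M[0,1]);
for mid in (h.mean(0),t.mean(0)):
    rel=(M.T@(np.r_[mid[:2],0]-np.r_[o["tool_pos"][:2],0]))*1000
    print("heel rel tool mm",rel.round(1),"tool yaw",yt.round(4))
    # rotate about tool z by fence-tool yaw
    d=fy-yt; fx=np.array([np.cos(fy),np.sin(fy)])
    seat=F-.035*fx
    Rz=np.array([[np.cos(d),-np.sin(d)],[np.sin(d),np.cos(d)]])
    tcp=seat-Rz@(mid[:2]-o["tool_pos"][:2])
    dw=np.r_[tcp-o["tool_pos"][:2],0]
    print("tcp target",tcp.round(4),"turn tool z",-d,"shift tool now",(1000*M.T@dw).round(1))
E
```

```text
[[ 0.4951 -0.0796  0.    ]
 [ 0.5644 -0.0695  0.    ]] [[ 0.4963 -0.0781  0.08  ]
 [ 0.5628 -0.0684  0.08  ]] [np.float64(0.0701), np.float64(0.0671)]
heel rel tool mm [35.2  2.3  0. ] tool yaw 0.1464
tcp target [0.6035 0.208 ] turn tool z 0.16591457958348435 shift tool now [3.039e+02 1.164e+02 1.000e-01]
heel rel tool mm [36.4  2.2  0. ] tool yaw 0.1464
tcp target [0.6035 0.2067] turn tool z 0.16591457958348435 shift tool now [3.026e+02 1.162e+02 1.000e-01]
```

```bash
python3 -m creep '[[255,0,0,0,0],[255,0,0,0,0],[255,0,0,0,0],[255,0,0,0,0],[255,10,3,0,0],[255,25,8,0,0.01],[255,43,14,0,0.03],[255,62,20,0,0.045],[255,81,26,0,0.06],[255,100,32,0,0.075],[255,115,37,0,0.083],[255,120,38,0,0.083]]' 30
python3 -c "
from tilt import *
o=ctrl.get_obs();print(o['tool_pos'],o['contact_force'],o['tool_rot'],o['opening'])"
```

```text
t: 13.45
tool_pos: [0.5531, 0.016, 0.0186]
tool_rot: [-2.148, -2.292, 0.001]
contact_force: [-0.7, -2.5, -1.2]
opening: 0.0094
[0.5531257  0.01598249 0.01859065] [-0.6857212  -2.53249324 -1.23393634] [-2.14812545e+00 -2.29233094e+00  7.90893788e-04] 0.0093685904552938
```

```bash
python3 -m creep '[[255,10,2,0,0.01],[255,27,6,0,0.02],[255,45,10,0,0.035],[255,63,15,0,0.05],[255,81,19,0,0.06],[255,99,23,0,0.07],[255,117,27,0,0.084],[255,133,31,0,0.084],[255,145,34,0,0.084],[255,150,35,0,0.084],[255,150,35,0,0.084]]' 30
python3 - <<'E'
from h import *
import pickle
o=ctrl.get_obs();c=ctrl.calibration("wrist");pickle.dump((o,c),open('w10.pkl','wb'))
print(o['tool_pos'],o['contact_force'],o['tool_rot'])
snap("wrist","w10.png")
im=cv2.imread('pics/w10.png').astype(int)
g=im.sum(2)
# brightness down the columns
for col in (150,200,250,300,350,400,430): print(col,g[0:330:6,col].tolist())
red=(im[:,:,2]>90)&(im[:,:,1]<50)&(im[:,:,0]<60)
ys,xs=np.where(red);print("red",len(xs),xs.min(),xs.max(),ys.min(),ys.max()) if len(xs) else print("nored")
for d in ctrl.outline_of("wrist","fence"): print(d["conf"],d["rect"])
E
```

```text
t: 14.37
tool_pos: [0.5786, 0.1671, 0.0186]
tool_rot: [-2.243, -2.199, -0.001]
contact_force: [1.0, 2.1, -2.0]
opening: 0.0094
[0.57858817 0.16708324 0.01856442] [ 0.9861509   2.10426781 -2.00172773] [-2.24288927e+00 -2.19869424e+00 -7.27698069e-04]
150 [456, 463, 465, 467, 467, 477, 479, 249, 220, 236, 231, 238, 229, 227, 226, 235, 235, 241, 236, 114, 281, 286, 282, 276, 269, 275, 262, 258, 266, 266, 261, 267, 266, 271, 279, 485, 481, 499, 489, 495, 497, 506, 502, 511, 514, 519, 522, 523, 532, 533, 528, 514, 493, 470, 463]
200 [479, 474, 481, 475, 473, 471, 481, 253, 239, 247, 241, 233, 231, 224, 234, 235, 240, 241, 241, 105, 266, 266, 262, 265, 258, 265, 270, 262, 260, 271, 276, 282, 281, 283, 266, 484, 390, 393, 386, 383, 385, 385, 388, 385, 390, 385, 525, 465, 465, 464, 402, 495, 496, 82, 101]
250 [437, 432, 432, 442, 439, 445, 444, 252, 241, 230, 239, 236, 242, 236, 241, 233, 239, 243, 230, 99, 277, 281, 282, 288, 286, 282, 284, 283, 292, 291, 293, 289, 288, 239, 387, 384, 386, 396, 391, 396, 390, 392, 394, 381, 386, 383, 516, 463, 455, 453, 230, 38, 97, 96, 104]
300 [457, 462, 
[... 450 characters left out ...]
, 380, 389, 397, 387, 394, 390, 389, 394, 390, 522, 464, 457, 446, 402, 457, 460, 452, 85]
400 [416, 424, 428, 436, 436, 445, 438, 257, 247, 243, 335, 488, 499, 506, 511, 501, 180, 138, 156, 147, 271, 273, 261, 275, 270, 276, 299, 306, 317, 307, 305, 309, 313, 310, 312, 304, 301, 305, 306, 284, 509, 517, 523, 515, 517, 382, 520, 465, 453, 448, 426, 491, 486, 494, 492]
430 [441, 441, 449, 460, 458, 463, 469, 258, 228, 237, 236, 491, 498, 503, 491, 242, 248, 238, 234, 102, 91, 79, 107, 79, 82, 63, 90, 103, 154, 169, 190, 209, 205, 112, 275, 273, 284, 291, 284, 280, 477, 481, 481, 476, 477, 472, 475, 477, 473, 468, 468, 456, 448, 449, 435]
red 3811 426 486 116 198
0.91 [1.6, 38.4, 542.8, 160.8]
```

```bash
python3 - <<'E'
from h import *
import pickle
o,c=pickle.load(open('w10.pkl','rb'))
im=cv2.imread('pics/w10.png').astype(int);g=im.sum(2)
for r in(124,145,165,185): print(r,'R',im[r,405:500:3,2].tolist(),'G',im[r,405:500:3,1].tolist())
for r in(203,215,240): print(r,g[r,195:225:2].tolist(),g[r,335:410:3].tolist())
for col in (230,330): print(col,g[106:124,col].tolist(),g[194:208,col].tolist(),g[266:280,col].tolist())
E
```

```text
124 R [135, 140, 61, 69, 68, 64, 66, 63, 67, 65, 68, 88, 94, 98, 98, 96, 96, 96, 94, 99, 97, 95, 98, 95, 96, 95, 93, 80, 220, 213, 209, 213] G [99, 107, 4, 18, 15, 12, 10, 10, 17, 13, 11, 16, 21, 18, 22, 16, 17, 14, 8, 23, 22, 18, 19, 19, 20, 22, 14, 0, 161, 158, 154, 157]
145 R [141, 65, 64, 66, 68, 66, 69, 67, 66, 70, 82, 93, 97, 94, 94, 93, 94, 95, 95, 94, 95, 97, 94, 96, 94, 97, 152, 219, 215, 210, 220, 221] G [105, 17, 5, 8, 22, 12, 22, 16, 10, 16, 6, 20, 19, 16, 15, 14, 17, 18, 15, 17, 19, 18, 14, 22, 21, 22, 93, 162, 159, 153, 163, 165]
165 R [81, 66, 64, 66, 67, 60, 69, 65, 73, 136, 158, 166, 168, 161, 163, 163, 163, 163, 164, 164, 167, 162, 163, 162, 162, 210, 219, 212, 218, 222, 220, 220] G [41, 18, 11, 16, 14, 1, 25, 19, 15, 27, 36, 34, 33, 27, 29, 27, 32, 32, 33, 30, 36, 29, 30, 30, 31, 151, 164, 159, 161, 164, 163, 162]
185 R [144, 76, 65, 65, 68, 66, 69, 66, 136, 159, 166, 167, 167, 170, 166, 168, 166, 162, 164, 163, 160, 161, 162, 152, 224, 219, 215, 219, 221, 222, 222, 224] G [106, 33, 11, 12, 15, 14, 15, 11, 22, 33, 33, 34, 32, 35, 30, 34, 31, 32, 35, 33, 27, 31, 32,
[... 435 characters left out ...]
, 304, 304, 303, 303]
240 [384, 393, 385, 388, 394, 389, 377, 380, 386, 386, 387, 387, 390, 385, 383] [391, 377, 378, 382, 389, 387, 395, 385, 394, 386, 380, 387, 389, 389, 377, 434, 490, 471, 496, 503, 517, 507, 515, 511, 500]
230 [237, 239, 229, 230, 213, 180, 154, 129, 97, 214, 284, 280, 284, 276, 273, 287, 282, 287] [286, 286, 285, 292, 240, 299, 400, 379, 392, 394, 388, 387, 384, 388] [390, 394, 390, 386, 383, 392, 381, 381, 398, 465, 519, 517, 496, 469]
330 [230, 243, 228, 229, 200, 182, 156, 105, 121, 224, 287, 290, 283, 274, 285, 278, 276, 281] [275, 269, 277, 255, 226, 203, 301, 403, 388, 394, 389, 381, 395, 388] [390, 397, 390, 380, 387, 388, 382, 383, 400, 465, 516, 519, 493, 471]
```

```bash
python3 - <<'E'
from h import *
import pickle
from scipy.spatial.transform import Rotation as R
o,c=pickle.load(open('w10.pkl','rb'))
M=R.from_rotvec(o["tool_rot"]).as_matrix();T=o["tool_pos"]
def tl(uv,z): return ((unproj(c,uv,z)-T)@M*1000).round(1)[:,:2].tolist()
print("fence bottom",tl([[230,115],[330,115]],0),"fence top front",tl([[230,110.5],[330,110.5]],.05))
print("heel edge",tl([[230,199.7],[330,199.9]],0),"heel corners",tl([[206,200],[354,200]],0),"top back",tl([[230,274.7],[330,274.7]],.08))
print("stop bottom edge",tl([[410,124],[406.5,145],[405,165]],0),"stop top edge",tl([[437,124],[434,145],[431.5,165]],.03))
E
```

```text
fence bottom [[75.3, -21.7], [75.3, 24.2]] fence top front [[78.4, -14.6], [78.3, 16.8]]
heel edge [[35.0, -23.6], [34.8, 26.0]] heel corners [[34.9, -35.5], [34.7, 37.9]] top back [[37.0, -12.4], [36.9, 14.4]]
stop bottom edge [[71.3, 61.4], [61.7, 60.9], [52.2, 61.3]] stop top edge [[73.0, 60.2], [65.2, 60.2], [57.5, 60.3]]
```

Everything is parallel. The gap to the fence is about 41 mm, and to the stop about 24.6 mm. I go to near contact first, then creep in on force.

```bash
python3 -m creep '[[255,8,5,0,0],[255,18,12,0,0],[255,27,18,0,0],[255,34,21,0,0],[255,38,21,0,0],[255,40,21,0,0],[255,41,21,0,0],[255,42,21,0,0],[255,42,21,0,0]]' 30
python3 -m creep '[[255,1,1,0,0],[255,1,2,0,0],[255,1,3,0,0],[255,1,4,0,0],[255,1,4,0,0],[255,1,4,0,0]]' 30
```

```text
t: 15.22
tool_pos: [0.6004, 0.2075, 0.0186]
tool_rot: [2.245, 2.198, -0.0]
contact_force: [-0.1, -0.7, -4.1]
opening: 0.0096
t: 15.72
tool_pos: [0.6025, 0.2076, 0.0187]
tool_rot: [-2.242, -2.197, 0.009]
contact_force: [-8.1, -4.7, 4.0]
opening: 0.0092
```

Contact with both: 8 N at the stop, 5 N at the fence. I press the fence slightly more, ease off the stop, release with a small opening and rise.

```bash
python3 -m creep '[[255,1,0,0,0],[255,1.5,0,0,0],[255,1.5,-0.5,0,0],[255,1.5,-0.5,0,0]]' 30
python3 -m creep '[[245,-1,-1,0,0],[235,-1,-1.5,0,0],[220,-1,-1.5,0,0],[200,-1,-1.5,0,0],[200,-1,-1.5,0,0],[200,-1,-1.5,0,0]]' 20
python3 - <<'E'
from h import *
import pickle
o=ctrl.get_obs();c=ctrl.calibration("wrist");pickle.dump((o,c),open('w11.pkl','wb'))
print(o['tool_pos'],o['contact_force'],o['opening'])
snap("wrist","w11.png")
im=cv2.imread('pics/w11.png').astype(int);g=im.sum(2)
for col in (190,230,330,370): print(col,g[150:300:3,col].tolist())
for r in(200,220,240,262): print(r,g[r,130:170:3].tolist(),g[r,340:430:3].tolist(),im[r,340:430:3,2].tolist())
E
```

```text
t: 16.05
tool_pos: [0.6025, 0.2076, 0.0188]
tool_rot: [-2.244, -2.198, 0.01]
contact_force: [-6.1, -9.6, 3.6]
opening: 0.0094
t: 16.55
tool_pos: [0.603, 0.2095, 0.0194]
tool_rot: [2.244, 2.198, 0.002]
contact_force: [0.3, -0.2, -0.1]
opening: 0.0185
[0.60304308 0.20954212 0.01940294] [ 0.2572176  -0.24044634 -0.07591118] 0.018549588890307042
190 [433, 428, 442, 169, 170, 180, 182, 179, 185, 189, 242, 230, 213, 221, 213, 219, 213, 199, 215, 217, 207, 211, 216, 209, 211, 224, 213, 205, 195, 255, 339, 332, 340, 337, 338, 350, 342, 341, 342, 335, 338, 345, 338, 339, 476, 407, 414, 405, 404, 404]
230 [435, 434, 445, 179, 177, 179, 176, 173, 168, 177, 230, 225, 208, 223, 216, 220, 210, 210, 209, 219, 209, 212, 203, 201, 222, 217, 211, 219, 208, 253, 346, 348, 337, 344, 342, 349, 349, 336, 352, 341, 347, 339, 343, 334, 472, 411, 412, 411, 410, 409]
330 [424, 411, 425, 178, 183, 189, 181, 179, 187, 189, 242, 230, 218, 223, 220, 377, 455, 455, 458, 445, 451, 453, 453, 464, 439, 446, 469, 177, 204, 291, 343, 338, 340, 345, 341, 339, 342, 347, 345, 343, 341, 343, 345, 354, 470, 412, 414, 405, 4
[... 999 characters left out ...]
254, 241, 250, 233, 238, 236, 223] [345, 351, 343, 332, 336, 336, 340, 343, 343, 336, 339, 343, 104, 107, 92, 130, 120, 136, 120, 127, 116, 126, 97, 272, 446, 439, 447, 430, 429, 420] [121, 124, 121, 117, 117, 118, 119, 119, 119, 117, 118, 118, 85, 86, 83, 87, 86, 89, 86, 86, 87, 88, 85, 133, 203, 200, 202, 198, 195, 191]
262 [240, 245, 259, 260, 258, 256, 258, 258, 259, 249, 251, 240, 226, 338] [340, 333, 341, 348, 344, 336, 337, 349, 348, 349, 345, 343, 344, 342, 345, 339, 345, 193, 193, 194, 191, 197, 240, 450, 440, 436, 447, 426, 424, 438] [118, 117, 119, 121, 119, 118, 117, 122, 122, 121, 121, 120, 119, 120, 120, 118, 119, 144, 146, 148, 147, 147, 142, 205, 202, 199, 203, 195, 194, 199]
```

```bash
python3 - <<'E'
from h import *
import pickle
from scipy.spatial.transform import Rotation as R
o,c=pickle.load(open('w11.pkl','rb'));im=cv2.imread('pics/w11.png').astype(int);g=im.sum(2)
M=R.from_rotvec(o["tool_rot"]).as_matrix();T=o["tool_pos"]
def tl(uv,z): return ((unproj(c,uv,z)-T)@M*1000).round(1)[:,:2].tolist()
for col in (165,190,370,395): print(col,g[230:242,col].tolist(),g[276:288,col].tolist())
def edge(col,a,b): 
    d=np.abs(np.diff(cv2.GaussianBlur(g[a:b].astype(np.float32),(3,1),0)[:,col]));return a+d.argmax()+.5
cols=[180,200,220,355,370]
f=[[k,edge(k,230,242)] for k in cols];t=[[k,edge(k,276,286)] for k in cols]
print(f,t);print("fence top",tl(f,.05));print("bracket top back",tl(t,.08))
r=278;print(g[r,140:160].tolist(),g[r,392:412].tolist())
E
```

```text
165 [210, 208, 216, 202, 213, 166, 142, 188, 241, 237, 242, 223] [329, 335, 341, 338, 361, 429, 472, 450, 429, 409, 408, 414]
190 [212, 205, 206, 217, 195, 174, 126, 255, 352, 342, 339, 338] [338, 339, 339, 339, 369, 445, 476, 451, 426, 407, 410, 415]
370 [212, 208, 211, 217, 189, 150, 129, 264, 355, 346, 339, 340] [345, 341, 341, 351, 397, 458, 477, 434, 419, 419, 413, 415]
395 [216, 222, 215, 208, 186, 159, 108, 100, 116, 113, 116, 102] [345, 335, 338, 358, 400, 467, 474, 433, 414, 414, 414, 404]
[[180, np.float64(237.5)], [200, np.float64(236.5)], [220, np.float64(236.5)], [355, np.float64(236.5)], [370, np.float64(236.5)]] [[180, np.float64(280.5)], [200, np.float64(280.5)], [220, np.float64(280.5)], [355, np.float64(280.5)], [370, np.float64(280.5)]]
fence top [[35.1, -34.6], [35.4, -27.5], [35.4, -20.3], [35.3, 27.8], [35.3, 33.1]]
bracket top back [[34.8, -26.2], [34.8, -20.8], [34.8, -15.3], [34.7, 21.4], [34.7, 25.5]]
[257, 259, 263, 266, 263, 260, 259, 262, 248, 253, 258, 259, 255, 265, 251, 256, 296, 330, 344, 342] [341, 337, 336, 338, 337, 334, 339, 337, 290, 235, 206, 152, 253, 432, 454, 449, 454, 443, 440, 455]
```

```bash
python3 -m creep '[[200,-2,0,-10,0],[200,-3,0,-30,0],[200,-3,0,-55,0],[200,-3,0,-85,0],[200,-3,0,-120,0],[200,-3,0,-150,0],[200,-3,0,-180,0],[200,-3,0,-180,0],[200,-3,0,-180,0],[200,-3,0,-180,0]]' 20
python3 - <<'E'
from h import *
from scipy.spatial.transform import Rotation as R
o=ctrl.get_obs();c=ctrl.calibration("wrist");print(o['tool_pos'],o['contact_force'])
snap("wrist","w12.png");im=cv2.imread('pics/w12.png').astype(int);g=im.sum(2)
F=np.array([.6414,.2424]);fy=-.0195
k,s=np.cos(fy),np.sin(fy)
def W(p): p=np.array(p)/1000;return np.r_[F+[k*p[0]-s*p[1],s*p[0]+k*p[1]],p[2]]
P=dict(stop_top_in=[0,-20,30],stop_top_end=[0,-34,30],legend=[0,-80,8],legend2=[0,-50,8],leftend=[-70,-80,8],topback=[-35,0,80],fencetop=[-35,0,50],drillend=[-35,-95,8])
for n,p in P.items():
    u=proj(c,W(p))[0];r,q=int(round(u[1])),int(round(u[0]));print(n,u.round(1),"row",g[r,q-12:q+13:2].tolist() if 0<=r<420 else '',"R",im[r,q-12:q+13:2,2].tolist() if 0<=r<420 else '')
    if n in("topback","fencetop","drillend") and r<408: print("  col",g[r-12:r+13:2,q].tolist())
print([(d["conf"],d["rect"]) for d in ctrl.boxes_of("wrist","bracket")])
snap("top","top12.png");ctrl.get_image("top")
for n in ["bracket","setup_block","tube_ring","bottle"]: print("top",n,[(round(b["conf"],2),b["rect"]) for b in ctrl.boxes_of("top",n)])
E
```

```text
t: 17.43
tool_pos: [0.6023, 0.206, 0.1988]
tool_rot: [-2.245, -2.198, 0.0]
contact_force: [0.1, 0.4, -1.4]
opening: 0.0183
[0.60228884 0.20601114 0.19882608] [ 0.12224875  0.43988174 -1.44753523]
stop_top_in [319.3 173.8] row [213, 200, 206, 213, 209, 71, 139, 150, 163, 160, 165, 167, 175] R [74, 70, 72, 73, 94, 48, 101, 127, 128, 126, 128, 128, 130]
stop_top_end [318.8 188.3] row [198, 202, 207, 209, 230, 236, 232, 233, 227, 228, 227, 211, 233] R [70, 70, 73, 72, 107, 108, 105, 106, 103, 102, 100, 96, 104]
legend [315.  225.6] row [354, 351, 358, 346, 348, 323, 412, 406, 392, 395, 384, 375, 356] R [124, 124, 126, 121, 120, 137, 188, 185, 178, 180, 176, 173, 163]
legend2 [315.9 198.3] row [199, 204, 204, 213, 197, 234, 232, 236, 232, 221, 221, 228, 213] R [69, 72, 72, 74, 69, 103, 107, 109, 104, 102, 103, 102, 97]
leftend [248.8 225.8] row [393, 380, 358, 371, 364, 308, 358, 355, 356, 344, 357, 356, 350] R [179, 173, 164, 170, 168, 133, 124, 124, 125, 121, 126, 124, 122]
topback [282.5 161.6] row [402, 401, 397, 398, 389, 397, 402, 400, 398, 389, 406, 396, 395] R [141, 140, 140, 139, 135, 139, 140, 141, 140, 136, 142, 139, 138]
  col [169, 189, 104, 311, 302, 287, 402, 359, 363, 360, 308, 138, 151]
fencetop [282.2 155.8] row [311, 310, 308, 303, 302, 309, 304, 305, 315, 313, 309, 311, 310] R [108, 108, 108, 107, 107, 108, 107, 108, 110, 109, 109, 108, 110]
  col [187, 180, 189, 188, 185, 101, 304, 289, 280, 401, 362, 355, 357]
drillend [281.9 238.8] row [216, 194, 199, 203, 207, 206, 194, 195, 201, 191, 206, 218, 196] R [99, 93, 93, 96, 94, 95, 93, 91, 91, 90, 96, 100, 92]
  col [182, 163, 335, 346, 350, 315, 194, 286, 365, 368, 358, 366, 363]
[(0.63, [233.5, 154.8, 92.9, 83.3])]
top bracket [(0.73, [297.1, 256.1, 56.1, 55.0]), (0.69, [344.9, 194.3, 41.4, 39.9])]
top setup_block [(0.96, [308.5, 113.5, 33.3, 34.5])]
top tube_ring [(0.61, [244.4, 122.1, 25.2, 30.7])]
top bottle [(0.81, [399.1, 155.1, 42.1, 31.7])]
```

```bash
python3 -c "
from station import ctrl
print(ctrl.finish_job())"
```

```text
the job is handed in; nothing more can be done
None
```

I rolled the bracket over its heel onto the drilled leg, slid it to the fence and stop, let go of it and handed the job in at about 17.5 s of the 51 s. No verdict was reported.

**How it went**
- **First try:** I clamped the web and followed the arc, but the bracket did not pivot in the pads. It came up level by about 13 mm, under the 20 mm limit, so I set it back down.
- **Roll:** I pushed the drilled leg over with the jaws loose around the web, to about 30°. Then I clamped the web and lowered the bracket to flat. The fingertips pressed on the leg with about 18 N at the end.
- **Slide:** I gripped the web again and slid the bracket along the bench until it met the stop (about 8 N) and the fence (5 to 10 N). Then I opened the jaws a little and rose 180 mm.

**Last checks**
- **Fence:** the bracket's back measured within about 0.5 mm of the fence face and parallel to it.
- **Stop:** in the wrist picture taken after the rise, both ends and the drilled leg's end lay within about 1 to 1.5 mm of their places for a seated bracket. An earlier picture could also be read as a 2 to 3 mm gap at the stop; the contact force and the later picture both spoke against it.
- **Bystanders:** the block, ring and bottle boxes in the top view were within about 3 pixels of the start. I put that down to detector noise, as the arm never went near them.
- **Not confirmed by eye:** I had used up my 12 viewed pictures, so these last checks were numeric only. The network did not report the seated bracket in the last top view.

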